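# Index the painting turntable one notch

### The arm

A 6-joint arm with a two-finger parallel gripper is mounted at the origin on the work surface; the furniture and walls round the work are solid. World frame = base frame: x ahead of the robot, y to its left, z up, the work surface at z = 0. Lengths are in m, angles in rad, forces in N, time in s.
With the tool pointing down it reaches from about 0.3 to 0.85 m from the base axis. Payload 5.4 kg.
Tool frame: the origin (TCP) lies midway between the tips of the shut fingers; the grasp point (between the pads) lies 19 mm behind it; z points along the fingers, x is the direction in which the jaws open and shut, and the axes are right-handed (so a half turn about z gives the same grasp; the last joint's range is limited). The gripper opens to 85 mm and grips with 20 to 120 N. Pads are 22 mm wide; open, the fingers measure 114 mm over their backs; the gripper's body (76 mm by 85 mm) begins 54 mm behind the grasp point. The pads swing forward as they close: fully open they stand 13 mm farther back than shut.
Start: joints at [-1.47, 0.158, 1.597, -0, 1.386, -0.21], TCP at [0.176, -0.547, 0.231] pointing down, gripper open.
Joint ranges: [-2.91, 2.91], [-0.94, 2.29], [0.18, 2.7], [-1.29, 4.43], [0.17, 2.64], [-3, 3]. Speed limits (rad/s): [2.57, 2.57, 3.14, 3.14, 3.14, 3.14].

### API

Orientations are given as a unit quaternion [w, x, y, z].
In Python, from plant import manip, imaging gives the robot as it stands. The module is installed in compiled form; this text tells all that it offers.
- The arm moves only by the tool servo_tool, never from a script. Its argument "series" is a list of rows, each a list of 3 entries, a list of its own where there are three numbers: the gripper command: -1 is shut, 1 is fully open, values between are in proportion, then the shift along the tool's x, y, z in cm, then the turn about the tool's z in degrees. A call has exactly 10 rows; each row is the pose to reach, as a shift and turn from the pose measured when the call began, along the tool's axes at that moment; what a row does not reach only later rows make up. A row lasts 1/12 s, in which the tool goes at most 41.7 mm and 7.16 degrees, less where a joint would pass 70% of its speed; a pose out of reach is approached as far as the arm can. A call with a gripper value outside its range is refused whole. The fingers move at their own pace and stop on an object; "force" is the grip in N (left out, the last holds). Time passes only in rows, so rows that repeat a pose let the fingers close, or fill a call up. It gives the time, the measured TCP pose, the force and the opening at its end, in the units of the state.
- manip.get_state(): the state, without advancing time (a new reading comes with each control period).
- imaging.camera(name): name is "side" or "top" or "wrist"; returns (picture, depth): 400x640x3 uint8, blue, green, red; 400x640 float32, m along the optical axis (not along the pixel's ray), 0 where there is no reading.
- imaging.camera_model(name): a dict with "fx", "fy", "cx", "cy" (pixels), "T" (4x4, takes a point from camera to world coordinates). Camera axes: x right, y down, z forward; pixel columns grow to the right and rows downward; lengths in m; the calibration is good to about 2 mm. A picture is of the moment at which its call begins: read the wrist's pose just before it. camera_model takes no time and is no camera call; for the wrist camera it gives the pose at the moment of the call.
- manip.sign_off(): hands the job in, once; it reports no verdict.
The state is a dict: "time_s": time; "q": joint angles; "qvel": joint speeds; "effort": joint torques, N m; "tcp_pos": TCP position; "eef_rot": TCP orientation; "wrist_force": force on the tool from outside, world axes, zero at the start; "moment": the same for the moment, N m; "gripper_width": finger opening in m.
Only numpy, scipy, OpenCV 4.12 (cv2) and the standard library are available. Lean on these libraries where they do the work, as an engineer would, in place of code of your own. Each camera call takes 0.05 s, during which the arm holds its last target.

### The job

Bring the next side of the half brain round for painting: with a fingertip press in the red plunger button at the turntable's rim to free the table, and turn the table anticlockwise (seen from above) to the very next notch, where the plunger must spring fully up again and lock it. Only press and push, grip or lift nothing; do not turn the table the other way or past that notch, do not touch the half brain or jerk it out of place on the table, and leave the pot, lid and dish nearby where they are. Finish with the hand clear.

Things in the scene. Friction and masses are not known exactly. Their poses are not given: they have to be found in the camera images.
- table (a joint): turning of the round table (160 mm across, black rubber top 124 mm above the work surface) about its vertical axis, rad; 0 at the start, locked in a notch, growing anticlockwise seen from above. The fixed steel plate below it has 8 notches, 0.785 rad apart. Unlocked, 1 to 2 N at the button turns it and it stays where left; locked, it has 1 degree of play.
- plunger (a joint): travel of the sprung plunger, m: 0 = up, 0.013 = fully in, at its stop. It rides on the table. Pressed 8 mm in, its tooth is out of the notch; between notches the tooth runs under the plate, so the button stays about 8 mm in by itself; at a notch the spring lifts it right up and locks the table, unless the button is held down. The spring takes 3 N at first, 6 N at the end.
- button_top (a point): centre of the button's top face, moving with it; 117 mm out from the table's axis, 156 mm above the work surface when up. The button is a flat red pad, 36 mm (radially) by 44 mm (along the rim), 9 mm thick, pressed straight down. x axis: level, towards the table's axis; y: level along the rim, the clockwise way; z up. Open above and outward, with a cheek on either side along y.
- drive_cheek (a point): point on the inner face of the cheek on the button's anticlockwise side (its -y), 162 mm above the work surface. Two upright dark steel cheeks fixed to the table, 6 mm thick, 38 mm long radially, tops 173 mm above the work surface, stand 54 mm apart with the button between; a finger between them can push this one to turn the table anticlockwise. Axes as button_top.
- table_centre (a point): point on the table's axis at its top face, 124 mm above the work surface; x, y axes turn with the table, and the button lies on its -x side.
- button_cap: the red button itself (see button_top); its origin lies on the table's axis, at the height of the work surface while it is up.
- half_brain: pinkish brown half-brain model, 112 x 156 x 69 mm, loose, lying flat side down on the middle of the table with its long side (its y axis) across the direction to the button; its near edge is about 56 mm from the table's axis, its top about 193 mm above the work surface. Origin at the middle of its underside. Not to be touched.
- blue_pot: loose small blue pot with brown paint, 57 x 57 x 55 mm, origin at the middle of its underside; bystander near the turntable's foot.
- green_lid: loose flat round lid with green paint, 49 x 49 x 13 mm, origin at the middle of its underside; bystander.
- red_dish: loose shallow dish with red paint, 69 x 69 x 25 mm, origin at the middle of its underside; bystander.
- lamp_post (a point): where the axis of a fixed square steel lamp post (90 x 90 mm, from the floor to far above the arm, leaning slightly: at 0.5 m up its axis has moved -19 mm in x and 0 mm in y) crosses the height of the work surface, just beyond the table's left edge. Keep the arm clear of it when swinging to the turntable.

How it is judged:
On the way, in this order (a step that is already met when the one before it is completed fails the run):
1. a finger presses the button in until the plunger is clear of the first notch, the table not yet turned (value of joint plunger above 0.0085 m and contact force between the fingers and button_cap above 1 N and value of joint table below 0.12 rad), for 0.05 s.
2. the table is turned anticlockwise, out of the first notch (value of joint table above 0.25 rad and value of joint plunger above 0.005 m), for 0.05 s.
At the end, for the whole second after the job is handed in: the table stands at rest one notch anticlockwise from its start (0.785 rad within 0.04), the plunger is up within 2 mm and so locked in that notch, the half brain lies at rest within 15 mm of the table's axis and the three bystanders are within 12 mm of where they were (value of joint table between 0.745 and 0.825 rad and value of joint plunger below 0.002 m and velocity of joint table between -0.03 and 0.03 rad/s and horizontal distance between half_brain and table_centre below 0.015 m and linear speed of half_brain below 0.02 m/s and distance of each of blue_pot, green_lid, red_dish from where it was at the start of the episode below 0.012 m); the robot touches nothing.
It fails at once if the table is turned clockwise by more than 0.15 rad, or past the next notch to over 1.1 rad (value of joint table below -0.15 rad or value of joint table above 1.1 rad).
It fails at once if the robot touches the half brain (over 0.5 N) (contact force between any of the fingers, the arm and half_brain above 0.5 N).
It fails at once if the half brain is lifted or shifts to over 15 mm from the table's axis (horizontal distance between half_brain and table_centre above 0.015 m or height (world z) of half_brain above 0.14 m).
It fails at once if a bystander is moved by more than 12 mm (distance of any of blue_pot, green_lid, red_dish from where it was at the start of the episode above 0.012 m).
It fails at once if the button is taken between the fingers (the grasp point comes down level with the button) instead of being pressed (horizontal distance between the grasp point and button_top below 0.02 m and z of the grasp point in the frame of button_top below 0 m).
It also fails if it takes over 48 s, if anything falls off the work surface, if the arm or the gripper's body presses on something with over 40 N, if the wrist force passes 120 N, or if a joint passes its speed limit or range.

## Working session

There is one attempt and no reset: what is moved stays moved. The work goes in short steps, Python scripts to look and compute and a tool call to move; the robot and the scene stay as the last step left them, time stands still between calls to the robot, and variables do not carry over. Pictures are saved under pics/ and viewed, and the job is handed in when it is done.

Besides the shell and the picture viewer there is one more tool, called after "Emit:" by a JSON object that holds its "method" and its "body", one argument or row to a line. servo_tool: Moves the arm, as the interface text tells. Its arguments: {"type":"object","properties":{"series":{"type":"array","items":{"type":"array"}},"force":{"type":"number"}},"required":["series"]}

```bash
mkdir -p pics; python3 - <<'E'
from plant import manip, imaging
import cv2
s=manip.get_state(); print({k:(v if not hasattr(v,'tolist') else v.tolist()) for k,v in s.items()})
for n in ("side","top"):
    p,d=imaging.camera(n); cv2.imwrite(f"pics/{n}0.png",p); import numpy as np; np.save(f"pics/{n}0.npy",d); m=imaging.camera_model(n); np.save(f"pics/{n}0m.npy",m,allow_pickle=True); print(n,m)
E
```

```text
{'time_s': 0.0, 'q': [-1.4701302155744096, 0.15905808141626782, 1.598273648972563, 3.099633954947617e-06, 1.3862293939998953, -0.2101009134341756], 'qvel': [-0.0002921018792779732, -0.0016344813028102746, 0.000766681447935502, 8.408626751223648e-05, -0.00010809055742940209, -0.000563085615696813], 'effort': [7.382446653991792e-06, -39.60092782974243, -33.14256191253662, -0.00024360612769669387, 0.008553437946829945, 8.037528402837779e-06], 'tcp_pos': [0.17574457803832855, -0.5468260777798291, 0.2302911083979808], 'eef_rot': [-0.0007339964720027072, 0.8080183167981321, -0.5891565420135675, -0.0006557213646230065], 'wrist_force': [0.5717937447607474, 0.2891340109886409, -0.972599495155052], 'moment': [0.0014602710077050826, -0.020093473504206268, -0.021195866078615292], 'gripper_width': 0.08517070122138672}
side {'fx': 491.02543091191575, 'fy': 491.02543091191575, 'cx': 324.3836768230113, 'cy': 197.26501100459626, 'T': array([[-0.47895674,  0.62783162, -0.61353721,  1.00534917],
       [ 0.87778262,  0.3504155 , -0.32665985,  0.49457918],
       [ 0.00990557, -0.69500823, -0.71893354,  0.8372696 ],
       [ 0.        ,  0.        ,  0.        ,  1.        ]])}
top {'fx': 438.9079834926993, 'fy': 438.9079834926993, 'cx': 319.4014625814033, 'cy': 199.2016535563844, 'T': array([[-0.22874201, -0.76623785,  0.6004637 , -0.18972134],
       [-0.97346085,  0.18456721, -0.13531044,  0.33142765],
       [-0.00714593, -0.61547908, -0.78812082,  0.91121458],
       [ 0.        ,  0.        ,  0.        ,  1.        ]])}
```

View pics/side0.png

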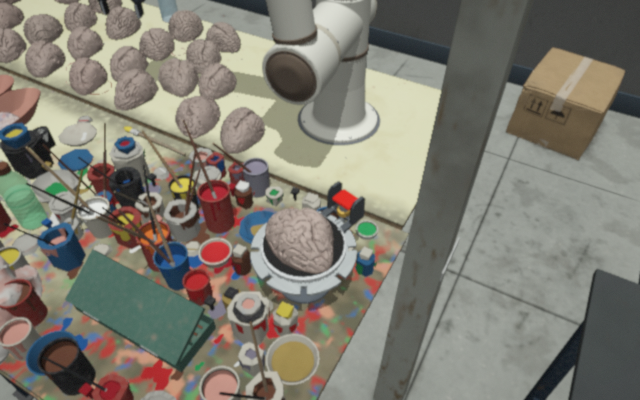

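View pics/top0.png

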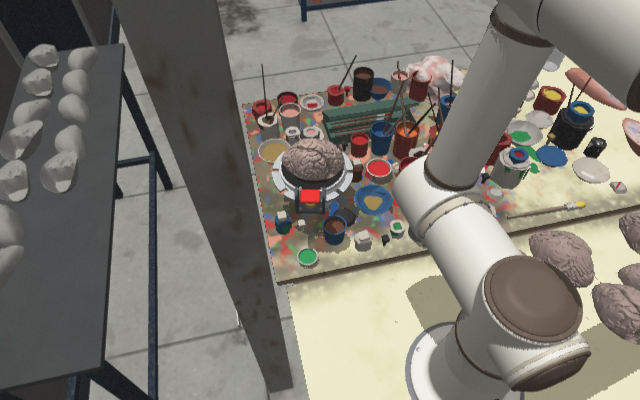

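The turntable shows in side at about (302,245), with the red button at (345,198); in top the button is at (311,196). The lamp post is to the left of the table. I'll enlarge both.

```bash
cat > h.py <<'E'
import numpy as np
def load(n):
    return np.load(f"pics/{n}.npy"), np.load(f"pics/{n}m.npy",allow_pickle=True).item()
def cloud(d,m):
    v,u=np.indices(d.shape)
    P=np.stack([(u-m['cx'])/m['fx']*d,(v-m['cy'])/m['fy']*d,d],-1)
    return P@m['T'][:3,:3].T+m['T'][:3,3]
E
python3 - <<'E'
import cv2,numpy as np
from h import *
a=cv2.imread("pics/side0.png")[170:300,230:390]; b=cv2.imread("pics/top0.png")[120:280,240:420]
cv2.imwrite("pics/side0c.png",cv2.resize(a,None,fx=4.5,fy=4.5,interpolation=cv2.INTER_CUBIC))
cv2.imwrite("pics/top0c.png",cv2.resize(b,None,fx=3.7,fy=3.7,interpolation=cv2.INTER_CUBIC))
for n in("side0","top0"):
    d,m=load(n); P=cloud(d,m); im=cv2.imread(f"pics/{n}.png").astype(int)
    red=(im[...,2]>170)&(im[...,1]<60)&(im[...,0]<60)&(P[...,2]>.145)&(P[...,2]<.165)
    Q=P[red]; print(n,red.sum(),Q.mean(0),np.median(Q,0),Q.min(0),Q.max(0))
    ctr,sz,ang=cv2.minAreaRect((Q[:,:2]*1000).astype(np.float32)); print(ctr,sz,ang)
    # table top rubber & rim ring
    for lo,hi in((.118,.130),(.165,.20)):
        k=(P[...,2]>lo)&(P[...,2]<hi)&(np.hypot(P[...,0]-Q[:,0].mean(),P[...,1]-Q[:,1].mean())<.25)
        S=P[k]; print(lo,k.sum(),S.min(0),S.max(0),S.mean(0))
E
```

```text
side0 236 [0.40830473 0.2196432  0.15484743] [0.40918835 0.22001427 0.1548867 ] [0.3847326  0.19818869 0.14553462] [0.4272487  0.23860474 0.15841122]
(406.02294921875, 218.37689208984375) (48.68341827392578, 31.578475952148438) 74.35317993164062
0.118 1925 [0.26993903 0.11343077 0.1180022 ] [0.5975511  0.42600543 0.12999522] [0.50189526 0.23283986 0.12304666]
0.165 2746 [0.2667894  0.13072823 0.16501989] [0.56890402 0.42611833 0.19999689] [0.47121795 0.24443935 0.17975606]
top0 110 [0.40183197 0.21934001 0.15510835] [0.40267871 0.21926466 0.15507547] [0.38178644 0.19703774 0.15156568] [0.41962736 0.24320575 0.15810233]
(401.89080810546875, 220.35714721679688) (41.84586715698242, 35.09099578857422) 76.86410522460938
0.118 1054 [0.23139717 0.11306477 0.1180066 ] [0.55104975 0.40316373 0.12992201] [0.43745909 0.22117531 0.12308945]
0.165 1456 [0.22878905 0.12812554 0.16504117] [0.56070443 0.40214915 0.19983673] [0.44164257 0.22825595 0.17972788]
```

View pics/side0c.png

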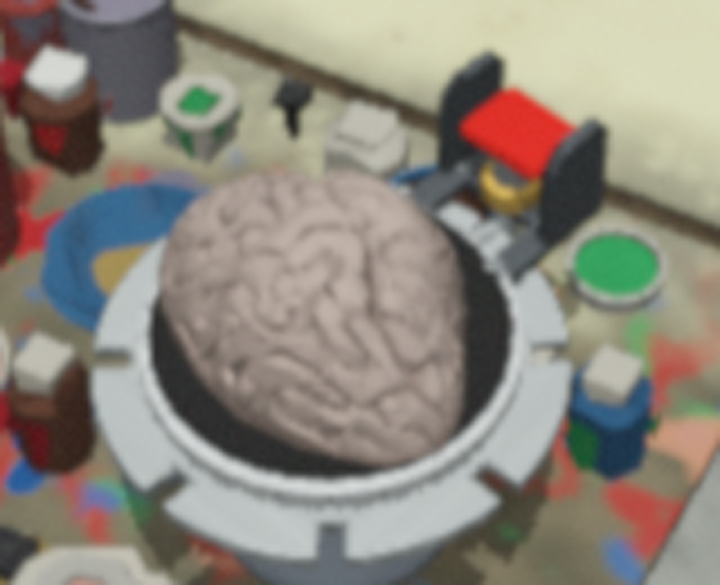

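View pics/top0c.png

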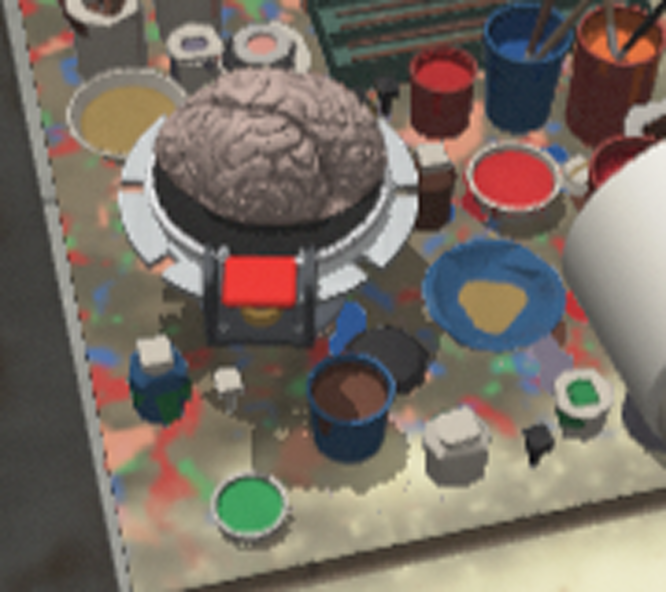

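```bash
python3 - <<'E'
import cv2,numpy as np
from h import *
from scipy.optimize import least_squares
for n in("side0","top0"):
    d,m=load(n); P=cloud(d,m); im=cv2.imread(f"pics/{n}.png").astype(int)
    # rubber top: dark pixels z~.124
    r=np.hypot(P[...,0]-.516,P[...,1]-.191)
    for lo,hi in((.120,.128),(.100,.119)):
        k=(d>0)&(P[...,2]>lo)&(P[...,2]<hi)&(r<.13); S=P[k]
        print(n,lo,k.sum(),np.histogram(r[k],bins=np.arange(.04,.135,.01))[0],S[:,2].mean())
    # fit circle to outer edge by angle bins
    k=(d>0)&(P[...,2]>.105)&(P[...,2]<.128)&(r<.14); S=P[k]
    hh,ed=np.histogram(S[:,2],bins=np.arange(.105,.129,.002)); print(hh)
    # post
    for z in (.0,.1,.2,.3,.4,.5,.6,.8):
        k=(d>0)&(abs(P[...,2]-z)<.02)&(P[...,1]>.3)&(P[...,0]<.75)&(P[...,0]>-.2)&(P[...,1]<.75)
        S=P[k]
        if k.sum()>5: print('post',z,k.sum(),S.min(0)[:2],S.max(0)[:2],np.median(S,0)[:2])
    for x in np.arange(.1,.7,.1):
        print(round(x,1),[ (lambda q: round(float(q.max()),2) if q.size else None)(P[...,2][(d>0)&(abs(P[...,0]-x)<.05)&(abs(P[...,1]-y)<.05)]) for y in np.arange(-.5,.5,.1)])
E
```

```text
side0 0.12 1371 [  0  63 430 697  58  26  64  26   7] 0.12308942171418552
side0 0.1 2423 [  0   0   0 189 958 980 264  18  14] 0.10683983322474216
[903 143  11  32  71 104 198 286 540 503 154  30]
post 0.0 7264 [0.16089574 0.30000157] [0.73123542 0.74998976] [0.41447429 0.39358936]
post 0.1 680 [0.2396599  0.33829019] [0.32842545 0.4261436 ] [0.32401259 0.38651717]
post 0.2 848 [0.23554471 0.33821003] [0.32428863 0.42611833] [0.32018812 0.38690953]
post 0.3 1080 [0.23396161 0.33773317] [0.32057918 0.42610482] [0.31637977 0.38679988]
post 0.4 1397 [0.22994937 0.33763527] [0.31671052 0.42613949] [0.31247051 0.3871702 ]
post 0.5 1847 [0.22247983 0.33748932] [0.31312379 0.42604741] [0.3085773  0.38750896]
0.1 [0.07, 0.07, 0.06, 0.06, 0.02, 0.37, 0.35, 0.0, 0.01, -0.77]
0.2 [0.3, 0.06, 0.07, 0.07, 0.06, 0.44, 0.41, 0.0, 0.0, 0.53]
0.3 [0.03, 0.03, 0.05, 0.06, 0.08, 0.45, 0.4, 0.01, 0.53, 0.55]
0.4 [0.02, 0.0, 0.11, 0.06, 0.19, 0.11, 0.06, 0.17, 0.18, -0.49]
0.5 [0.12, 0.09, 0.21, 0.22, 0.26, 0.11, 0.18, 0.19, 0.15, None]
0.6 [0.12, 0.2, 0.23, 0.19, 0.22, 0.11, 0.16, 0.19, 0.15, None]
top0
[... 469 characters left out ...]
6 0.33558662] [0.28167644 0.42381248] [0.22655555 0.37904314]
post 0.4 987 [0.22029249 0.3356725 ] [0.30334637 0.42403913] [0.22263672 0.37913783]
post 0.5 1486 [0.21609171 0.33576942] [0.2933652 0.4243289] [0.21875364 0.37995825]
post 0.6 2388 [0.21169152 0.33586074] [0.28413746 0.42456879] [0.21490628 0.38007282]
0.1 [0.04, 0.07, 0.06, None, 0.0, 0.72, 0.35, 0.0, 0.0, None]
0.2 [0.05, 0.06, 0.07, 0.06, 0.6, 0.7, 0.4, 0.0, 0.71, 0.72]
0.3 [0.03, 0.02, 0.04, 0.04, -0.02, 0.65, 0.38, 0.01, 0.69, -0.03]
0.4 [0.02, 0.11, 0.11, 0.04, None, 0.03, 0.12, 0.18, 0.17, -0.77]
0.5 [0.12, 0.09, 0.11, 0.0, 0.22, 0.11, 0.18, 0.2, 0.15, None]
0.6 [0.12, 0.03, None, 0.17, 0.22, 0.11, 0.11, 0.18, 0.12, None]
```

```bash
python3 - <<'E'
import cv2,numpy as np
from h import *
d,m=load("top0");P=cloud(d,m)
for u,v in((440,370),(450,330),(480,350),(530,300),(560,360),(450,240),(430,190),(480,120),(520,40),(590,20),(630,40)): print((u,v),P[v,u].round(3))
d,m=load("side0");P=cloud(d,m)
for u,v in((340,115),(290,75),(320,50),(360,10),(340,80),(290,10)): print((u,v),P[v,u].round(3))
# circle fits
from scipy.optimize import least_squares
for n in("side0","top0"):
    d,m=load(n); P=cloud(d,m); im=cv2.imread(f"pics/{n}.png").astype(int)
    r=np.hypot(P[...,0]-.516,P[...,1]-.191)
    k=(d>0)&(P[...,2]>.115)&(P[...,2]<.129)&(r<.095)&(r>.05); 
    S=P[k]; best=None
    a=np.arctan2(S[:,1]-.191,S[:,0]-.516); rr=r[k]
    pts=[]
    for b in np.arange(-np.pi,np.pi,.15):
        q=(a>=b)&(a<b+.15)
        if q.sum()>15:
            i=np.where(q)[0]; j=i[np.argsort(rr[i])[-4:-1]]; pts.append(S[j].mean(0)[:2])
    pts=np.array(pts)
    f=least_squares(lambda p:np.hypot(pts[:,0]-p[0],pts[:,1]-p[1])-.080,[.516,.191],loss='soft_l1',f_scale=.002)
    g=least_squares(lambda p:np.hypot(pts[:,0]-p[0],pts[:,1]-p[1])-p[2],[.516,.191,.08],loss='soft_l1',f_scale=.002)
    print(n,len(pts),f.x,g.x,np.abs(f.fun).mean())
    # brain cloud
    k=(d>0)&(P[...,2]>.135)&(r<.09)&(P[...,2]<.2);S=P[k];
    print(cv2.minAreaRect((S[:,:2]*1000).astype(np.float32)))
E
```

```text
(440, 370) [0.001 0.067 0.09 ]
(450, 330) [ 0.091 -0.011  0.011]
(480, 350) [-0.027  0.057  0.27 ]
(530, 300) [-0.011  0.014  0.382]
(560, 360) [-0.083  0.002  0.354]
(450, 240) [0.121 0.056 0.34 ]
(430, 190) [0.21  0.056 0.355]
(480, 120) [0.204 0.016 0.502]
(520, 40) [0.204 0.002 0.622]
(590, 20) [0.122 0.004 0.692]
(630, 40) [ 0.079 -0.003  0.697]
(340, 115) [0.061 0.035 0.062]
(290, 75) [1.005 0.495 0.837]
(320, 50) [0.238 0.071 0.346]
(360, 10) [0.028 0.058 0.339]
(340, 80) [0.059 0.03  0.166]
(290, 10) [1.005 0.495 0.837]
side0 30 [0.51727279 0.19179842] [0.51719354 0.19174217 0.08008139] 0.0026666061392191663
((533.128173828125, 189.20513916015625), (107.6790771484375, 126.74041748046875), 23.862594604492188)
top0 20 [0.51537732 0.18929346] [0.51267188 0.19014705 0.07811308] 0.002514959933338675
((509.867919921875, 190.5166015625), (147.32821655273438, 96.38729095458984), 75.4626235961914)
```

```bash
cat >> h.py <<'E'
from scipy.spatial.transform import Rotation as Ro
C=np.array([.516,.191])
def rel(tgts):
    "tgts: x,y,z,yaw(rad of tool x)"
    from plant import manip
    s=manip.get_state(); w,x,y,z=s['eef_rot']; R=Ro.from_quat([x,y,z,w]).as_matrix()
    p=np.array(s['tcp_pos']); yaw=np.arctan2(R[1,0],R[0,0])
    print('t',round(s['time_s'],2),'tcp',p.round(4),'yaw',round(float(yaw),3),'down',R[:,2].round(4),'F',np.round(s['wrist_force'],1),'w',round(s['gripper_width'],4),'q',np.round(s['q'],2))
    for t in tgts:
        print((R.T@(np.array(t[:3])-p)*100).round(2), round(-np.degrees(t[3]-yaw),1))
def polar(th,r,z,dy=0,phi0=-.245,C=C):
    "point at button frame: radius r from axis, dy along button +y (clockwise), table angle th"
    f=phi0+th; X=np.array([np.cos(f),np.sin(f)]); Y=np.array([-np.sin(f),np.cos(f)])
    q=C-r*X+dy*Y
    return (q[0],q[1],z,f)
E
python3 - <<'E'
from h import *
print(polar(0,.117,.2),polar(.785,.117,.2))
rel([(.36,-.25,.29,-.75)])
E
```

```text
(np.float64(0.4024939329782017), np.float64(0.21937909000026293), 0.2, -0.245) (np.float64(0.4156480842804326), np.float64(0.13084608897658576), 0.2, 0.54)
t 0.1 tcp [ 0.1758 -0.5469  0.2304] yaw -1.26 down [-1.0e-04  1.7e-03 -1.0e+00] F [ 1.3  0.1 -0.2] w 0.0852 q [-1.47  0.16  1.6   0.    1.39 -0.21]
[-22.64 -26.62  -5.91] -29.2
```

Emit:
{"method": "servo_tool", "body": {
  "series": [
    [-1, [-1, -1, -3], 0],
    [-1, [-3, -3.5, -6], -3],
    [-1, [-6, -7, -6], -7],
    [-1, [-9, -10.5, -6], -11],
    [-1, [-12, -14, -6], -15],
    [-1, [-15, -17.5, -6], -19],
    [-1, [-18, -21, -6], -23],
    [-1, [-20.5, -24, -6], -26],
    [-1, [-22.6, -26.6, -6], -29],
    [-1, [-22.6, -26.6, -6], -29]
  ],
  "force": 30
}}

```text
time_s: 0.93
tcp_pos: [0.3617, -0.2461, 0.2907]
eef_rot: [-0.002, 0.931, -0.365, -0.0]
wrist_force: [-0.4, -0.2, 1.2]
gripper_width: 0.0002
```

```bash
python3 - <<'E'
from h import *
rel([(.38,0.1,.29,-.4),(.385,0.16,.27,-.245)])
E
```

```text
t 0.93 tcp [ 0.3617 -0.2461  0.2907] yaw -0.747 down [ 8.0e-04  3.7e-03 -1.0e+00] F [-0.4 -0.2  1.2] w 0.0002 q [-0.88 -0.25  1.87  0.    1.52 -0.13]
[-22.18 -26.63   0.19] -19.9
[-25.89 -31.37   2.22] -28.8
```

Emit:
{"method": "servo_tool", "body": {
  "series": [
    [-1, [-1.5, -2, 0], -2],
    [-1, [-4, -5, 0], -5],
    [-1, [-7, -8.5, 0], -8],
    [-1, [-10, -12, 0], -11],
    [-1, [-13, -15.5, 0], -14],
    [-1, [-16, -19, 0], -17],
    [-1, [-19, -22.5, 0], -19],
    [-1, [-21, -25, 0], -21],
    [-1, [-22.2, -26.6, 0], -22],
    [-1, [-22.2, -26.6, 0], -22]
  ]
}}

```text
time_s: 1.77
tcp_pos: [0.3788, 0.1049, 0.2916]
eef_rot: [-0.003, 0.984, -0.177, -0.0]
wrist_force: [0.5, -0.4, -0.5]
gripper_width: 0.0001
```

```bash
python3 - <<'E'
from h import *
import cv2
from plant import imaging
rel([(.385,0.16,.27,-.245),polar(0,.117,.22)])
m=imaging.camera_model("wrist");p,d=imaging.camera("wrist"); cv2.imwrite("pics/w1.png",p);np.save("pics/w1.npy",d);np.save("pics/w1m.npy",m,allow_pickle=True)
E
```

```text
t 1.77 tcp [0.3788 0.1049 0.2916] yaw -0.355 down [ 3.0e-04  6.2e-03 -1.0e+00] F [ 0.5 -0.4 -0.5] w 0.0001 q [-0.04 -0.38  1.98  0.01  1.55  0.31]
[-1.33 -5.37  2.2 ] -6.3
[ -1.74 -11.51   7.24] -6.3
```

View pics/w1.png

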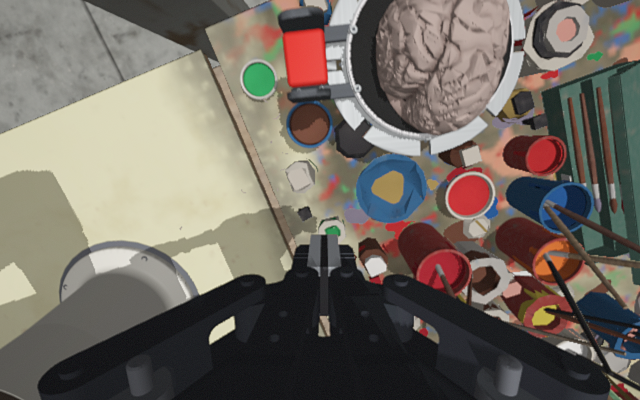

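The wrist view shows the button at (305,55), the cheeks at (300,20) and (308,92), and the table ring round about (440,60). I'll measure from this.

```bash
python3 - <<'E'
import cv2
from h import *
from scipy.optimize import least_squares
d,m=load("w1");P=cloud(d,m);im=cv2.imread("pics/w1.png").astype(int)
k=(im[...,2]>150)&(im[...,1]<90)&(im[...,0]<90)&(P[...,2]>.148)&(P[...,2]<.162)&(np.hypot(P[...,0]-.4,P[...,1]-.22)<.05)
Q=P[k]; print(k.sum(),Q.mean(0),cv2.minAreaRect((Q[:,:2]*1000).astype(np.float32)))
# cheeks tops
k=(P[...,2]>.168)&(P[...,2]<.177)&(np.hypot(P[...,0]-.4,P[...,1]-.22)<.06)&(im.max(2)<110)
Q=P[k]
f=-.245;X=np.array([np.cos(f),np.sin(f)]);Y=np.array([-np.sin(f),np.cos(f)])
a=(Q[:,:2]-np.array([.4025,.2194]))@np.c_[X,Y]
for s in(a[:,1]>0,a[:,1]<0): print(s.sum(),a[s].mean(0)*1000,a[s].min(0)*1000,a[s].max(0)*1000, cv2.minAreaRect((Q[s][:,:2]*1000).astype(np.float32)) )
r=np.hypot(P[...,0]-.516,P[...,1]-.191)
k=(d>0)&(P[...,2]>.117)&(P[...,2]<.129)&(r<.09)&(r>.05);S=P[k];a=np.arctan2(S[:,1]-.191,S[:,0]-.516);rr=r[k];pts=[]
for b in np.arange(-np.pi,np.pi,.12):
    i=np.where((a>=b)&(a<b+.12))[0]
    if len(i)>25: pts.append(S[i[np.argsort(rr[i])[-6:-2]]].mean(0)[:2])
pts=np.array(pts)
for init in([.516,.191],):
    g=least_squares(lambda p:np.hypot(pts[:,0]-p[0],pts[:,1]-p[1])-.08,init,loss='soft_l1',f_scale=.002);print(len(pts),g.x,np.abs(g.fun).mean())
# what's around finger tip swept zone: max z of things near
for x in np.arange(.3,.5,.04): print(round(x,2),[round(float(P[...,2][(d>0)&(abs(P[...,0]-x)<.02)&(abs(P[...,1]-y)<.02)].max(initial=0)),2) for y in np.arange(.06,.3,.04)])
E
```

```text
2194 [0.40537881 0.22209993 0.15515552] ((405.2740783691406, 222.09912109375), (42.745906829833984, 35.22049331665039), 75.4673080444336)
267 [ 3.13794877 32.78720736] [-13.66985522  30.34665112] [18.5781574 36.8168352] ((413.0527648925781, 251.47802734375), (6.33054780960083, 32.25389099121094), 75.04312896728516)
236 [  1.81684722 -26.25451253] [-14.20423796 -29.11090769] [ 17.60511384 -22.93171648] ((397.8275451660156, 193.6890411376953), (6.075998306274414, 31.820981979370117), 75.24378204345703)
30 [0.51738201 0.19364348] 0.0033109300857921643
0.3 [0.0, 0.0, 0.0, 0.0, 0.01, 0.01]
0.34 [0.04, 0.38, 0.39, 0.06, 0.01, 0.01]
0.38 [0.0, 0.39, 0.39, 0.17, 0.17, 0.17]
0.42 [0.03, 0.39, 0.39, 0.17, 0.16, 0.17]
0.46 [0.02, 0.38, 0.14, 0.18, 0.18, 0.13]
```

```bash
sed -i 's/^C=.*/C=np.array([.5177,.1914])/; s/phi0=-.245/phi0=-.256/' h.py; python3 - <<'E'
from h import *
rel([polar(0,.117,.25),polar(0,.117,.19)])
E
```

```text
t 1.82 tcp [0.379  0.1024 0.2916] yaw -0.357 down [-1.0e-04  4.1e-03 -1.0e+00] F [ 0.1 -0.  -0.4] w 0.0001 q [-0.05 -0.38  1.98  0.    1.55  0.31]
[ -1.75 -11.99   4.21] -5.8
[ -1.74 -11.96  10.21] -5.8
```

Emit:
{"method": "servo_tool", "body": {
  "series": [
    [-1, [-0.3, -2, 0], -1],
    [-1, [-0.7, -4.5, 0.5], -3],
    [-1, [-1.1, -7, 1], -4],
    [-1, [-1.5, -9.5, 1.5], -5],
    [-1, [-1.7, -11.5, 2.5], -5.8],
    [-1, [-1.75, -12, 4], -5.8],
    [-1, [-1.75, -12, 6], -5.8],
    [-1, [-1.75, -12, 8], -5.8],
    [-1, [-1.75, -12, 9.8], -5.8],
    [-1, [-1.75, -12, 9.8], -5.8]
  ]
}}

```text
time_s: 2.65
tcp_pos: [0.4022, 0.2195, 0.1898]
eef_rot: [-0.0, 0.992, -0.129, -0.004]
wrist_force: [-0.2, -0.8, -1.1]
gripper_width: 0.0001
```

```bash
python3 - <<'E'
from h import *
import cv2
from plant import imaging
rel([polar(0,.117,.160),polar(0,.117,.146)])
for n in("wrist","side","top"):
    m=imaging.camera_model(n);p,d=imaging.camera(n); cv2.imwrite(f"pics/{n}2.png",p);np.save(f"pics/{n}2.npy",d);np.save(f"pics/{n}2m.npy",m,allow_pickle=True)
a=cv2.imread("pics/side2.png")[130:290,230:430]; b=cv2.imread("pics/top2.png")[120:260,230:430]
cv2.imwrite("pics/c2.png",np.vstack([cv2.resize(a,None,fx=2,fy=2,interpolation=2),cv2.resize(b,None,fx=2,fy=2,interpolation=2)]))
E
```

```text
t 2.65 tcp [0.4022 0.2195 0.1898] yaw -0.258 down [-0.0079  0.0017 -1.    ] F [-0.2 -0.8 -1.1] w 0.0001 q [ 0.23 -0.11  1.96  0.    1.3   0.49]
[ 0.21 -0.2   2.98] -0.1
[ 0.22 -0.21  4.38] -0.1
```

View pics/wrist2.png

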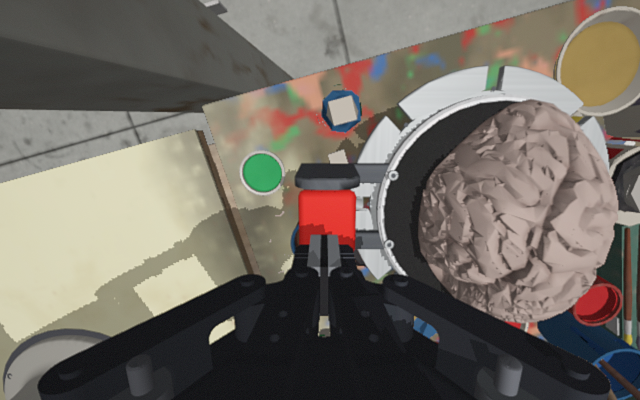

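View pics/c2.png

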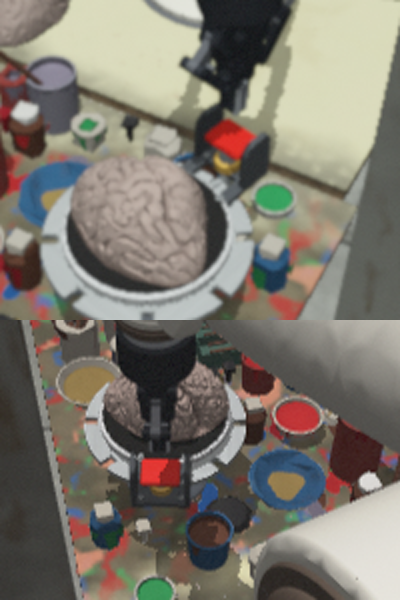

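The shut fingers hang just above the red pad (wrist view: tips at (325,240), pad spanning 300–356), with a cheek either side. Pressing now.

Emit:
{"method": "servo_tool", "body": {
  "series": [
    [-1, [0.2, -0.2, 1.0], 0],
    [-1, [0.2, -0.2, 2.0], 0],
    [-1, [0.2, -0.2, 2.8], 0],
    [-1, [0.2, -0.2, 3.3], 0],
    [-1, [0.2, -0.2, 3.6], 0],
    [-1, [0.2, -0.2, 3.9], 0],
    [-1, [0.2, -0.2, 4.2], 0],
    [-1, [0.2, -0.2, 4.4], 0],
    [-1, [0.2, -0.2, 4.4], 0],
    [-1, [0.2, -0.2, 4.4], 0]
  ]
}}

```text
time_s: 3.63
tcp_pos: [0.4077, 0.2225, 0.1512]
eef_rot: [-0.002, 0.992, -0.128, 0.0]
wrist_force: [-1.9, -0.2, 4.0]
gripper_width: -0.0003
```

```bash
cat > look.py <<'E'
import sys,cv2
from h import *
from plant import imaging
n=sys.argv[1]
rel([])
for c in sys.argv[2:]:
    p,d=imaging.camera(c); m=imaging.camera_model(c)
    cv2.imwrite(f"pics/{c}{n}.png",p);np.save(f"pics/{c}{n}.npy",d);np.save(f"pics/{c}{n}m.npy",m,allow_pickle=True)
    x={'side':(150,240,150,200),'top':(130,230,140,200),'wrist':(100,200,300,400)}[c]
    q=p[x[0]:x[0]+x[2],x[1]:x[1]+x[3]]
    cv2.imwrite(f"pics/{c}{n}c.png",cv2.resize(q,None,fx=600/x[3],fy=600/x[3],interpolation=2))
E
python3 look.py 3 side top
```

```text
t 3.63 tcp [0.4077 0.2225 0.1512] yaw -0.257 down [ 9.0e-04  4.2e-03 -1.0e+00] F [-1.9 -0.2  4. ] w -0.0003 q [ 0.24 -0.06  1.98  0.    1.21  0.49]
```

View pics/side3c.png

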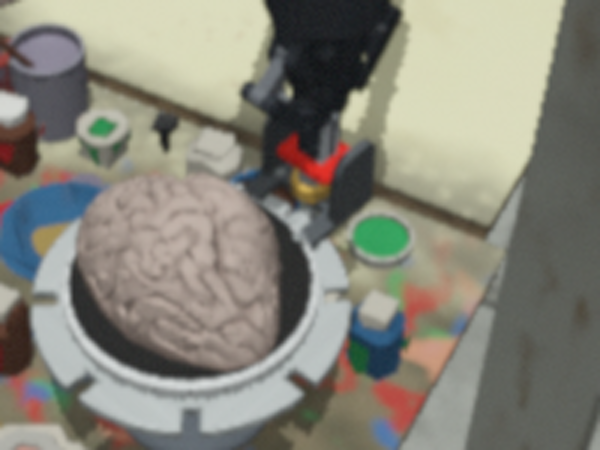

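View pics/top3c.png

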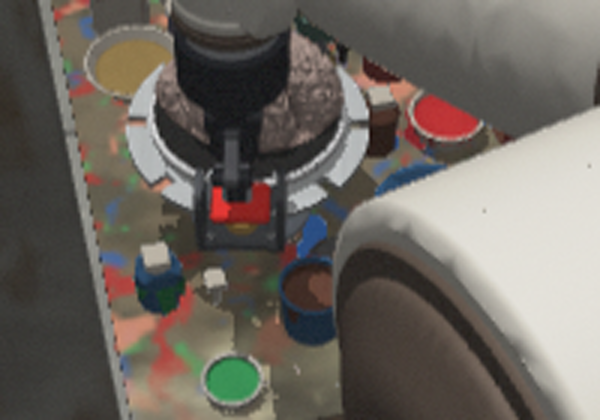

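Emit:
{"method": "servo_tool", "body": {
  "series": [
    [-1, [-0.1, 0, 0.2], 0],
    [-1, [-0.2, 0, 0.4], 0],
    [-1, [-0.3, 0, 0.6], 0],
    [-1, [-0.3, 0, 0.8], 0],
    [-1, [-0.3, 0, 0.9], 0],
    [-1, [-0.3, 0, 0.9], 0],
    [-1, [-0.3, 0, 0.9], 0],
    [-1, [-0.3, 0, 0.9], 0],
    [-1, [-0.3, 0, 0.9], 0],
    [-1, [-0.3, 0, 0.9], 0]
  ]
}}

```text
time_s: 4.57
tcp_pos: [0.4064, 0.2234, 0.1431]
eef_rot: [-0.003, 0.992, -0.128, 0.002]
wrist_force: [2.4, -1.4, 5.6]
gripper_width: 0.0001
```

```bash
python3 look.py 4 side; python3 - <<'E'
from h import *
import cv2
for n in("side3","side4"):
    d,m=load(n); P=cloud(d,m); im=cv2.imread(f"pics/{n}.png").astype(int)
    k=(im[...,2]>150)&(im[...,1]<70)&(im[...,0]<70)&(P[...,2]>.135)&(P[...,2]<.165)&(np.hypot(P[...,0]-.405,P[...,1]-.221)<.04)
    print(n,k.sum(),np.median(P[k],0),P[k].mean(0))
E
```

```text
t 4.57 tcp [0.4064 0.2234 0.1431] yaw -0.257 down [ 0.0048  0.0047 -1.    ] F [ 2.4 -1.4  5.6] w 0.0001 q [ 0.24 -0.05  2.    0.    1.19  0.49]
side3 86 [0.41654416 0.23176899 0.15001431] [0.41525381 0.22720056 0.14993767]
side4 77 [0.4181861  0.227561   0.14211874] [0.41850012 0.22453514 0.14216018]
```

```bash
python3 - <<'E'
from h import *
f=-.256;X=np.array([np.cos(f),np.sin(f)]);Y=np.array([-np.sin(f),np.cos(f)])
print((np.array([.4064,.2234])-C)@np.c_[X,Y])
rel([polar(0,.117,.145,-.008),polar(0,.117,.145,-.016),polar(.08,.117,.145,-.016),polar(.16,.117,.145,-.016),polar(.24,.117,.145,-.016),polar(.32,.117,.145,-.016),polar(.4,.117,.145,-.016)])
E
```

```text
[-0.11577561  0.00277454]
t 4.62 tcp [0.4064 0.2234 0.1431] yaw -0.257 down [ 0.0048  0.0047 -1.    ] F [ 3.1 -1.1  5.3] w -0.0003 q [ 0.24 -0.05  2.    0.    1.19  0.49]
[-0.12  1.07 -0.19] -0.1
[-0.12  1.87 -0.2 ] -0.1
[ 0.05  2.8  -0.2 ] -4.7
[ 0.29  3.72 -0.21] -9.2
[ 0.6   4.61 -0.21] -13.8
[ 0.98  5.47 -0.22] -18.4
[ 1.43  6.3  -0.22] -23.0
```

Emit:
{"method": "servo_tool", "body": {
  "series": [
    [-1, [-0.1, 0.5, -0.1], 0],
    [-1, [-0.1, 1.0, -0.1], 0],
    [-1, [-0.1, 1.5, -0.1], 0],
    [-1, [-0.1, 1.9, -0.1], 0],
    [-1, [0, 2.4, -0.1], -2.5],
    [-1, [0.1, 2.9, -0.1], -5],
    [-1, [0.2, 3.4, -0.1], -7.5],
    [-1, [0.35, 3.9, -0.1], -10],
    [-1, [0.5, 4.4, -0.1], -12.5],
    [-1, [0.65, 4.8, -0.1], -14.5]
  ]
}}

```text
time_s: 5.45
tcp_pos: [0.4018, 0.1754, 0.1448]
eef_rot: [-0.003, 1.0, -0.001, 0.004]
wrist_force: [3.4, 2.3, 5.1]
gripper_width: -0.0
```

```bash
python3 look.py 5 side top
```

```text
t 5.45 tcp [0.4018 0.1754 0.1448] yaw -0.002 down [ 0.0087  0.006  -0.9999] F [3.4 2.3 5.1] w -0.0 q [ 0.13 -0.13  2.06  0.01  1.2   0.13]
```

View pics/side5c.png

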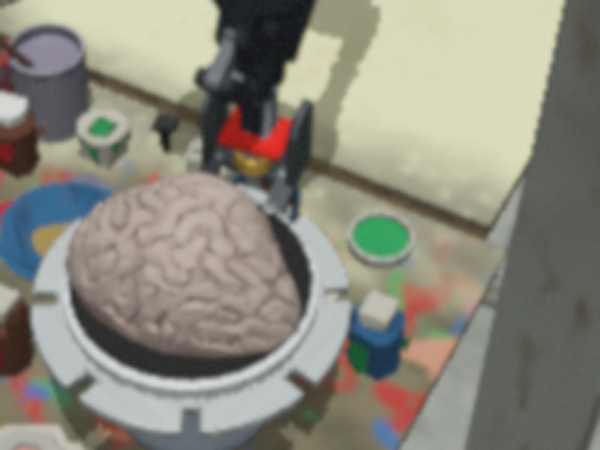

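View pics/top5c.png

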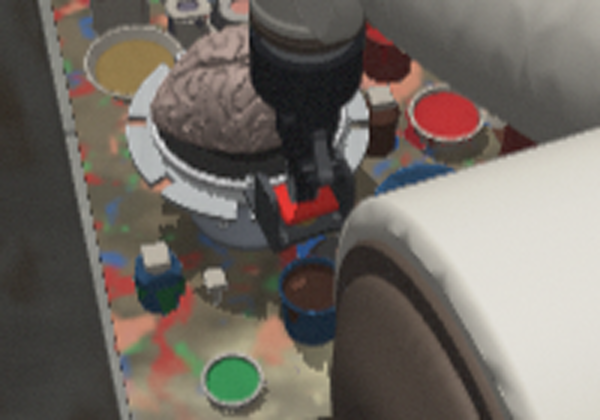

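```bash
cat > ang.py <<'E'
import sys,cv2
from h import *
def ang(n):
    d,m=load(n); P=cloud(d,m); im=cv2.imread(f"pics/{n}.png").astype(int)
    r=np.hypot(P[...,0]-C[0],P[...,1]-C[1])
    b=np.arctan2(C[1]-P[...,1],C[0]-P[...,0])
    k=(d>0)&(im.max(2)<120)&(P[...,2]>.165)&(P[...,2]<.177)&(r>.098)&(r<.137)&(abs(b-.15)<.8)
    k2=(im[...,2]>150)&(im[...,1]<70)&(im[...,0]<70)&(r>.09)&(r<.145)&(P[...,2]>.135)&(P[...,2]<.165)
    f=b[k]+.256
    print(n,'dark hist',np.histogram(f,bins=np.arange(-.4,1.3,.05))[0])
    print(' red',k2.sum(),'az',np.median(b[k2])+.256,(b[k2].min()+b[k2].max())/2+.256,'z',np.median(P[...,2][k2]))
    kk=(d>0)&(P[...,2]>.13)&(P[...,2]<.2)&(r<.092)&(im.max(2)>110);S=P[kk]
    print(' brain',kk.sum(),cv2.minAreaRect((S[:,:2]*1000).astype(np.float32)))
for n in sys.argv[1:]: ang(n)
E
python3 ang.py side0 side5 top0 top5
```

```text
side0 dark hist [ 0  9 43  4  0  0  0  0  0  0  0  0 31 13  0  0  0  0  0  0  0  0  0  0
  0  0  0  0  0  0  0  0  0]
 red 257 az -0.0028537319516573345 0.007852607333452027 z 0.1547656233287844
 brain 3318 ((534.02490234375, 189.85818481445312), (109.75885772705078, 127.06790924072266), 24.0255184173584)
side5 dark hist [ 0  0  0  0  0  0  0  0  0  3 29  7  0 11 19  5  6  3  0  0  2 17  4  0
  0  0  0  0  0  0  0  0  0]
 red 126 az 0.2954873135368175 0.3404856651541921 z 0.14401353217916646
 brain 3406 ((532.1090087890625, 193.60841369628906), (105.34951782226562, 133.66006469726562), 40.003761291503906)
top0 dark hist [ 0  0  4 20  5  0  0  0  0  0  0  0 11 13  0  0  0  0  0  0  0  0  0  0
  0  0  0  0  0  0  0  0  0]
 red 232 az 0.01933423826202174 0.01547500957491929 z 0.1554091791355065
 brain 1224 ((511.0426025390625, 190.53065490722656), (150.51600646972656, 92.07868194580078), 66.87825775146484)
top5 dark hist [ 0  0  0  0  0  0  0  0  0  0  9 25  3  0 11  1  2  0  0  0 12 20  1  0
  0  0  0  0  0  0  0  0  0]
 red 47 az 0.2917125347205709 0.29850769381041414 z 0.14417456371635606
 brain 629 ((511.73065185546875, 225.12586975097656), (83.76900482177734, 87.93414306640625), 86.65070343017578)
```

```bash
python3 - <<'E'
from h import *
rel([polar(t,.117,.162,dy) for t,dy in((.40,0),(.4,-.008),(.4,-.016),(.47,-.016),(.54,-.016),(.61,-.016))])
E
```

```text
t 5.55 tcp [0.4019 0.1749 0.1448] yaw -0.004 down [ 0.0087  0.0052 -0.9999] F [3.2 0.3 5. ] w 0.0002 q [ 0.13 -0.13  2.06  0.    1.2   0.13]
[ 0.02  0.02 -1.72] -8.5
[ 0.14  0.81 -1.73] -8.5
[ 0.25  1.6  -1.73] -8.5
[ 0.51  2.39 -1.73] -12.5
[ 0.83  3.15 -1.73] -16.5
[ 1.19  3.89 -1.73] -20.5
```

Emit:
{"method": "servo_tool", "body": {
  "series": [
    [-1, [0, 0, -0.6], 0],
    [-1, [0, 0, -1.3], -3],
    [-1, [0, 0, -1.7], -6],
    [-1, [0, 0.2, -1.7], -8.5],
    [-1, [0.1, 0.6, -1.7], -8.5],
    [-1, [0.2, 1.0, -1.7], -8.5],
    [-1, [0.25, 1.4, -1.7], -8.5],
    [-1, [0.3, 1.8, -1.7], -10],
    [-1, [0.4, 2.1, -1.7], -11],
    [-1, [0.5, 2.4, -1.7], -12.5]
  ]
}}

```text
time_s: 6.38
tcp_pos: [0.4062, 0.1509, 0.1612]
eef_rot: [-0.003, 0.994, 0.107, 0.004]
wrist_force: [-0.4, 3.2, -1.4]
gripper_width: -0.0001
```

```bash
python3 look.py 6 side top; python3 ang.py side6 top6;python3 - <<'E'
from h import *
rel([polar(t,.117,.162,dy) for t,dy in((.47,-.016),(.54,-.016),(.61,-.016),(.68,-.016),(.74,-.016),(.785,-.016),(.82,-.016))])
E
```

```text
t 6.38 tcp [0.4062 0.1509 0.1612] yaw 0.214 down [ 0.0074  0.0066 -1.    ] F [-0.4  3.2 -1.4] w -0.0001 q [ 0.07 -0.16  2.06  0.01  1.24 -0.15]
side6 dark hist [ 0  0  0  0  0  0  0  0  0  0  0 23 19  0  0  0  0  0 16  9  8  8 24  5
  0  0  0  0  0  0  0  0  0]
 red 241 az 0.4319583911792856 0.44278189297600107 z 0.14698939042369719
 brain 3434 ((532.6561279296875, 194.58578491210938), (111.95973205566406, 126.8028793334961), 49.99770736694336)
top6 dark hist [ 0  0  0  0  0  0  0  0  0  0  0  5 29  5  0  0  0  0 18  6  5  8  4  0
  0  0  0  0  0  0  0  0  0]
 red 148 az 0.43810400224423446 0.4525274650280482 z 0.14770851064068352
 brain 898 ((509.5536193847656, 208.7146759033203), (88.26310729980469, 114.94081115722656), 2.743360757827759)
t 6.48 tcp [0.4064 0.1504 0.1613] yaw 0.213 down [ 0.0076  0.0052 -1.    ] F [-1.   0.6 -0.1] w -0.0001 q [ 0.07 -0.16  2.06  0.    1.24 -0.14]
[ 0.05 -0.04 -0.07] -0.0
[ 0.19  0.77 -0.07] -4.1
[ 0.39  1.58 -0.07] -8.1
[ 0.64  2.36 -0.07] -12.1
[ 0.9   3.02 -0.07] -15.5
[ 1.12  3.51 -0.07] -18.1
[ 1.31  3.87 -0.07] -20.1
```

View pics/side6c.png

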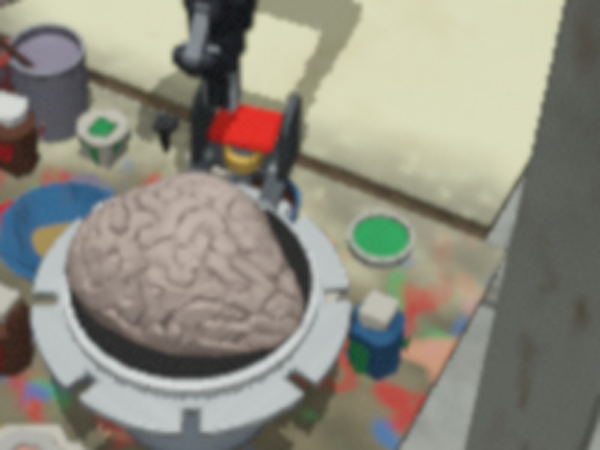

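Emit:
{"method": "servo_tool", "body": {
  "series": [
    [-1, [0.1, 0.4, 0], -2],
    [-1, [0.2, 0.8, 0], -4],
    [-1, [0.3, 1.2, 0], -6],
    [-1, [0.4, 1.6, 0], -8],
    [-1, [0.5, 2.0, 0], -10],
    [-1, [0.65, 2.4, 0], -12],
    [-1, [0.8, 2.75, 0], -14],
    [-1, [0.9, 3.0, 0], -15.5],
    [-1, [1.0, 3.2, 0], -16.5],
    [-1, [1.1, 3.4, 0], -17.5]
  ]
}}

```text
time_s: 7.32
tcp_pos: [0.4244, 0.1192, 0.1612]
eef_rot: [-0.001, 0.966, 0.257, 0.004]
wrist_force: [0.0, 0.3, -0.3]
gripper_width: 0.0003
```

```bash
python3 look.py 7 side top; python3 ang.py side7 top7;python3 - <<'E'
from h import *
rel([polar(t,.117,.162,dy) for t,dy in((.785,-.016),(.82,-.016),(.85,-.016))])
E
```

```text
t 7.32 tcp [0.4244 0.1192 0.1612] yaw 0.519 down [ 0.0076  0.0047 -1.    ] F [ 0.   0.3 -0.3] w 0.0003 q [-0.01 -0.14  2.04  0.    1.23 -0.53]
side7 dark hist [ 0  0  0  0  0  0  0  0  0  0  0  0  0  0  0  0  0  6 16  0  0  0  0  0
  9  6  9 10 26 17  0  0  0]
 red 192 az 0.7332345560189837 0.7641575119809251 z 0.15510701652975206
 brain 3472 ((529.2289428710938, 197.32379150390625), (92.30144500732422, 151.57598876953125), 23.956268310546875)
top7 dark hist [0 0 0 0 0 0 0 0 0 0 0 0 0 0 0 0 0 0 0 0 0 0 0 0 0 0 0 0 0 0 0 0 0]
t 7.42 tcp [0.4247 0.1191 0.1613] yaw 0.518 down [ 0.0082  0.0046 -1.    ] F [-0.1 -0.3  0.6] w -0.0001 q [-0.01 -0.14  2.04  0.    1.23 -0.53]
[-0.02  0.05 -0.07] -0.6
[ 0.05  0.46 -0.07] -2.6
[ 0.12  0.81 -0.07] -4.3
  return _methods._mean(a, axis=axis, dtype=dtype,
  ret = ret.dtype.type(ret / rcount)
Traceback (most recent call last):
  File "ang.py", line 14, in <module>
    for n in sys.argv[1:]: ang(n)
                           ~~~^^^
  File "ang.py", line 11, in ang
    print(' red',k2.sum(),'az',np.median(b[k2])+.256,(b[k2].min()+b[k2].max())/2+.256,'z',np.median(P[...,2][k2]))
                                                      ~~~~~~~~~^^
ValueError: zero-size array to reduction operation minimum which has no identity
```

View pics/side7c.png

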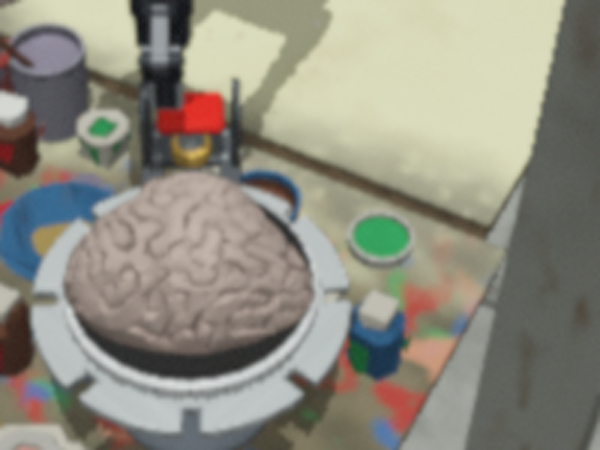

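The pad is back at z ≈ 0.155 m, so the plunger has sprung up. Now I'll back off the cheek and lift clear.

Emit:
{"method": "servo_tool", "body": {
  "series": [
    [-1, [0, -0.4, 0], 0],
    [-1, [0, -0.9, -0.3], 0],
    [-1, [0, -1.1, -1.5], 0],
    [-1, [0, -1.1, -3.5], 0],
    [-1, [0, -1.1, -6], 0],
    [-1, [0, -1.1, -8], 0],
    [-1, [-1, 0, -10], 0],
    [-1, [-2, 2, -11], 0],
    [-1, [-3, 5, -12], 0],
    [-1, [-4, 8, -12], 0]
  ]
}}

```text
time_s: 8.25
tcp_pos: [0.4295, 0.0288, 0.2839]
eef_rot: [0.0, 0.966, 0.257, 0.007]
wrist_force: [1.3, -0.4, -0.4]
gripper_width: 0.0001
```

Emit:
{"method": "servo_tool", "body": {
  "series": [
    [-1, [-0.5, 2, 0], 0],
    [-1, [-1, 5, 0], 0],
    [-1, [-1, 8, 0], 0],
    [-1, [-1, 11, 0], 0],
    [-1, [-1, 13, 0], 0],
    [-1, [-1, 15, 0], 0],
    [-1, [-1, 16, 0], 0],
    [-1, [-1, 16, 0], 0],
    [-1, [-1, 16, 0], 0],
    [-1, [-1, 16, 0], 0]
  ]
}}

```text
time_s: 9.08
tcp_pos: [0.5, -0.1139, 0.2844]
eef_rot: [-0.0, 0.966, 0.258, 0.007]
wrist_force: [0.6, -0.7, 0.4]
gripper_width: 0.0002
```

```bash
python3 look.py 8 side top; python3 ang.py side8;python3 ang.py top8; python3 - <<'E'
from h import *
import cv2
from plant import imaging
for n in("side0","side8","top0","top8"):
    d,m=load(n);P=cloud(d,m)
    im=cv2.imread(f"pics/{n}.png").astype(int); r=np.hypot(P[...,0]-C[0],P[...,1]-C[1])
    S=P[(d>0)&(P[...,2]>.135)&(P[...,2]<.2)&(r<.092)]
    print(n,[P[...,:2][(d>0)&(r<.1)&(P[...,2]>z)&(P[...,2]<.2)].mean(0).round(4) for z in(.18,.17)])
E
```

```text
t 9.08 tcp [ 0.5    -0.1139  0.2844] yaw 0.521 down [ 0.0132  0.004  -0.9999] F [ 0.6 -0.7  0.4] w 0.0002 q [-0.47 -0.05  1.71  0.01  1.47 -0.99]
side8 dark hist [ 0  0  0  0  0  0  0  0  0  0  0  0  0  0  0  0  0  5 13  0  0  0  0  0
  0  0  0  0 22 19  0  0  0]
 red 248 az 0.7804368394576722 0.7771430354842357 z 0.15491495649394071
 brain 3479 ((528.7261962890625, 197.17172241210938), (92.79521179199219, 151.7554168701172), 22.30123519897461)
top8 dark hist [0 0 0 0 0 0 0 0 0 0 0 0 0 0 0 0 0 0 0 0 0 0 0 0 0 0 0 0 0 0 0 0 0]
side0 [array([0.5223, 0.1913]), array([0.5283, 0.1934])]
side8 [array([0.5245, 0.1925]), array([0.5301, 0.1951])]
top0 [array([0.5097, 0.1884]), array([0.5066, 0.1882])]
top8 [array([0.5049, 0.195 ]), array([0.5017, 0.2002])]
  return _methods._mean(a, axis=axis, dtype=dtype,
  ret = ret.dtype.type(ret / rcount)
Traceback (most recent call last):
  File "ang.py", line 14, in <module>
    for n in sys.argv[1:]: ang(n)
                           ~~~^^^
  File "ang.py", line 11, in ang
    print(' red',k2.sum(),'az',np.median(b[k2])+.256,(b[k2].min()+b[k2].max())/2+.256,'z',np.median(P[...,2][k2]))
                                                      ~~~~~~~~~^^
ValueError: zero-size array to reduction operation minimum which has no identity
```

View pics/top8.png

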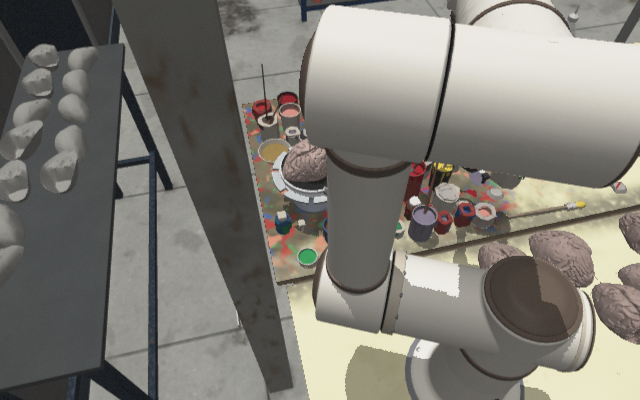

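View pics/side8c.png

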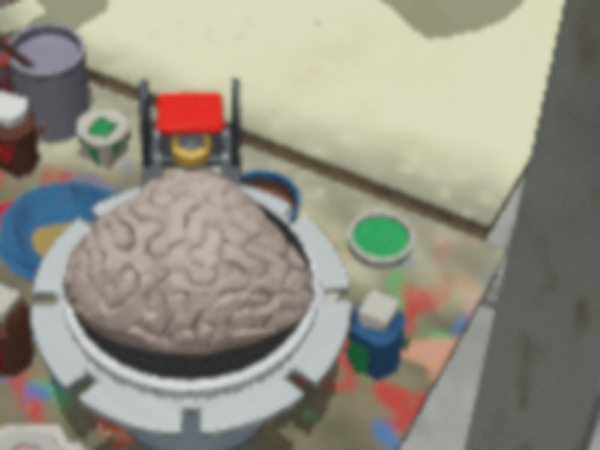

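The button is up at 0.155 m, the table reads about 0.78 rad, and the brain and lid look undisturbed. I'll raise the hand a little above the brush tips and take one last look.

Emit:
{"method": "servo_tool", "body": {
  "series": [
    [-1, [0, 0, -2], 0],
    [-1, [0, 0, -4], 0],
    [-1, [0, 0, -6], 0],
    [-1, [0, 0, -6], 0],
    [-1, [0, 0, -6], 0],
    [-1, [0, 0, -6], 0],
    [-1, [0, 0, -6], 0],
    [-1, [0, 0, -6], 0],
    [-1, [0, 0, -6], 0],
    [-1, [0, 0, -6], 0]
  ]
}}

```text
time_s: 10.02
tcp_pos: [0.4991, -0.114, 0.3438]
eef_rot: [-0.0, 0.966, 0.258, 0.007]
wrist_force: [0.4, 0.1, -0.5]
gripper_width: 0.0002
```

```bash
python3 look.py 9 side; python3 ang.py side9; python3 - <<'E'
from h import *
import cv2
for n in("side0","side9"):
    im=cv2.imread(f"pics/{n}.png").astype(int)
    g=(im[215:245,350:385,1]-im[215:245,350:385,2])>50; v,u=np.nonzero(g);print('lid',u.mean()+350,v.mean()+215,len(u))
    g=(im[232:275,190:240,2]-im[232:275,190:240,1])>110; v,u=np.nonzero(g);print('dish',u.mean()+190,v.mean()+232,len(u))
E
```

```text
t 10.02 tcp [ 0.4991 -0.114   0.3438] yaw 0.521 down [ 0.0125  0.0042 -0.9999] F [ 0.4  0.1 -0.5] w 0.0002 q [-0.47 -0.07  1.61  0.01  1.59 -0.99]
side9 dark hist [ 0  0  0  0  0  0  0  0  0  0  0  0  0  0  0  0  0  7 14  0  0  0  0  0
  0  0  0  0 22 19  0  0  0]
 red 246 az 0.7809266115942299 0.7824342609647391 z 0.1549256356370306
 brain 3464 ((528.74462890625, 197.1024169921875), (92.79251861572266, 150.70147705078125), 21.867019653320312)
lid 366.55434782608694 228.67934782608697 184
dish 214.87962962962962 252.48842592592592 432
lid 366.532967032967 228.56593406593407 182
dish 214.74186046511628 252.34418604651162 430
```

View pics/side9.png

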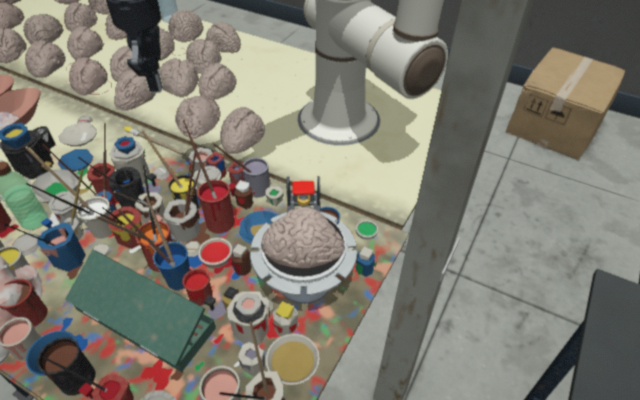

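The hand is well clear at (145,60), the button is up at (303,186), and the lid at (367,229) and dish at (215,252) haven't moved. Handing in.

```bash
python3 -c "
from plant import manip
print(manip.sign_off())"
```

```text
the job is handed in; nothing more can be done
None
```

The half brain's next side is round for painting. The table is one notch anticlockwise with the plunger sprung back up, and I handed the job in after about 10 s of the 48 s. Sign-off gives no verdict, so the results below are from my own checks.

**What I did:** I pressed the button about 12 mm in with the shut fingertips and turned the table out of its notch. I then lifted the tips off the button and pushed the drive cheek until the plunger popped up. For roughly the first 0.4 rad the fingertips dragged the table round by friction on the button, not by pushing the cheek as I had planned.

**Last checks (side camera, hand clear and wrist force near zero):**
- **Table:** about 0.78 rad, against a target of 0.785.
- **Button:** top at 0.155 m, the same as at the start, so the plunger is fully up.
- **Half brain:** it turned with the table. A rough side-camera estimate of its centre moved only about 2 mm, and I saw no contact with it.
- **Lid and dish:** within 0.2 pixel of where they were.

**Checks that failed or were partial:**
- The top camera could not confirm the final state. The arm blocked its view of the button, and its half-brain reading was unreliable for the same reason.
- I did not measure the blue pot's final position because it is partly hidden behind the table. The arm was not seen or felt touching it.

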